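# Open the ratchet vice and free the axle spacer

### The arm

A 6-joint arm with a two-finger parallel gripper is mounted at the origin on the work surface; the furniture and walls round the work are solid. World frame = base frame: x ahead of the robot, y to its left, z up, the work surface at z = 0. Lengths are in m, angles in rad, forces in N, time in s.
With the tool pointing down it reaches from about 0.25 to 0.8 m from the base axis. Payload 8.5 kg.
Tool frame: the origin (TCP) lies between the finger pads; the fingertips stand arm.nose_length ahead of it and the grasp point (between the pads) lies 2 mm behind it (arm.nose_length is the distance from the TCP to the fingertips, in m); z points along the fingers, y is the line along which they close (so a half turn about z gives the same grasp; the last joint's range is limited). The gripper opens to 85 mm and grips with 20 to 120 N. Pads are 22 mm wide; open, the fingers measure 114 mm over their backs; the gripper's body (76 mm by 85 mm) begins 54 mm behind the grasp point. The pads swing forward as they close: fully open they stand 13 mm farther back than shut.
Start: joints at [1.141, 0.238, -0.013, 1.319, 0, 1.571], TCP at [0.219, 0.477, 0.248] pointing down, gripper open.
Joint ranges: [-2.66, 2.66], [-1.03, 1.9], [-1.14, 1.46], [-1.82, 2.27], [-1.45, 1.34], [-3.14, 3.14]. Speed limits (rad/s): [2.22, 2.22, 2.79, 3.14, 3.14, 3.14].

### API

Orientations are given as a unit quaternion [x, y, z, w].
In Python, from cell import telemetry, vision, workorder, arm gives the robot as it stands.
- The arm moves only by the tool arm_command, never from a script. Its argument "series" is a list that holds one entry, the list of rows, each a list of 7 numbers: the turn, a rotation vector about the world's x, y, z in degrees, then the shift along the world's x, y, z in m, then the closure, from 0 (fully open) to 1 (shut). In form: [[[ax, ay, az, x, y, z, grip], ...]]. A call has 1 to 10 rows; each row shifts and turns the commanded pose from where the row before left it; what a row does not reach is not made up. A row lasts 1/10 s, in which the tool goes at most 50 mm and 8.59 degrees, less where a joint would pass 70% of its speed; a pose out of reach is approached as far as the arm can. A call with a gripper value outside its range is refused whole. The fingers move at their own pace and stop on an object; "squeeze" is the grip in N (left out, the last holds). Time passes only in rows, so rows that do not move let the fingers close. It gives the time, the measured TCP pose, the force, the opening and the grip force at its end, in the units of the state.
- telemetry.state(): the state, without advancing time (a new reading comes with each control period).
- vision.grab_frame(name): name is "side" or "top" or "wrist"; returns a dict with "color" (420x560x3 uint8, red, green, blue), "range_z" (420x560 float32, m along the optical axis (not along the pixel's ray), 0 where there is no reading), "mtx" (3x3 intrinsics, pixels), "xyz" and "orientation" of the camera in the world; the wrist camera has in their place "tool_from_camera" (4x4, takes a point from camera to tool coordinates, whose origin is the TCP and whose axes are the flange's). Camera axes: x right, y down, z forward; pixel columns grow to the right and rows downward; lengths in m; the calibration is good to about 2 mm. A picture is of the moment at which its call begins: read the wrist's pose just before it.
- workorder.job_done(): hands the job in; it is judged then, once.
The state is a dict: "clock": time; "joint_positions": joint angles; "joint_vel": joint speeds; "tau": joint torques, N m; "position": TCP position; "eef_rot": TCP orientation; "wrist_force": force on the tool from outside, world axes, zero at the start; "moment": the same for the moment, N m; "grip_width": opening from 0.0 (shut) to 1.0 (fully open); "grasp_force": force on a finger pad.
Only numpy, scipy, OpenCV 4.12 (cv2) and the standard library are available. Lean on these libraries where they do the work, as an engineer would, in place of code of your own. Each camera call takes 0.05 s, during which the arm holds its last target. There are 200 camera calls.

### The job

The end of the axle spacer has been deburred, so open the quick-action vice that holds it: press the release plate on top of the sliding jaw right down, keep it down, and push the jaw back along its rack until it meets the end stop. Then let the plate spring up and leave the spacer standing in the fixed jaw, without disturbing the pencil grinder, the marker and the bearing that lie beside the vice.

Things in the scene. Friction and masses are not known exactly. Their poses are not given: they have to be found in the camera images.
- vice: Quick-action machine vice, dark grey casting, bright steel, bolted to the bench: 265 mm long, 76 wide (124 over its lugs). Origin on the bench top under the middle of the base; x runs along it from the fixed jaw (x -135 to -100 mm, 60 mm high, upright V groove) to the end stop (x 116 to 130 mm, 34 mm high): +x is the way the sliding jaw opens. z up. Flat ways 20 mm high, toothed rack between them.
- jaw (a joint): Travel of the sliding jaw along the vice's +x: 0 = closed on the spacer, as it starts; 0.088 m = at the end stop. Rubs with 4 N, stays where left. A ratchet pawl stops it opening (not closing) while the release plate is up. Its front plate (72 mm wide, 15 thick, top 60 mm above the bench) faces the spacer; behind it is a 49 mm long well, open at both sides, with the release plate, then the bridge.
- release (a joint): Travel of the release plate straight down: 0 = up, 0.007 m = right down, at a stop. Its spring resists with 2.5 N at first, 6 N right down, and lifts the plate again when it is let go. Beyond 4.5 mm the pawl (which rises behind the bridge) is clear of the rack and the jaw can open; with less it catches.
- release_top (a point): Centre of the top of the release plate: flat bright steel thumb plate with fine ribs, 42 mm along the vice by 44 across, in the well of the sliding jaw; moves with it. 52 mm above the bench when up, 45 mm when right down. The front plate's back is 24 mm from here towards the vice's -x, the bridge's face 25 mm towards +x.
- push_ledge (a point): Middle of the face of the bridge, an upright wall 72 mm wide and 12 mm thick across the sliding jaw behind the release plate; the face reaches from 56 to 78 mm above the bench, this point is at 67 mm. A fingertip that stands on the plate and moves towards the vice's +x pushes the jaw back by this face.
- spacer_mid (a point): Centre of the axle spacer, a plain grey steel tube 25 mm in diameter and 62 mm tall, about 80 g, standing loose and upright on the ways between the V groove of the fixed jaw and the sliding jaw; its top is 82 mm above the bench.
- axle_spacer: The same axle spacer; origin at the centre of its underside, z along the tube (up).
- grinder_mid (a point): Centre of the pencil grinder, a slim air grinder 206 mm long and 21 mm thick, lying loose on the bench along the vice on the side nearer the robot. To be left alone.
- bearing_mid (a point): Centre of a wheel bearing, a flat ring 47 mm in diameter and 14 mm thick, lying loose on the bench beyond the vice. To be left alone.
- marker_mid (a point): Centre of a paint marker, 132 mm long and 15 mm thick, lying loose on the bench beyond the vice. To be left alone.
Not all that is in view belongs to the job. Leave any green, orange or pink look-alike of the axle_spacer alone.

How it is judged:
On the way, in this order (a step that is already met when the one before it is completed fails the run):
1. the release plate is pressed down while the jaw is still closed on the spacer (value of joint release above 0.0045 m and value of joint jaw below 0.006 m), for 0.1 s.
2. the sliding jaw reaches its end stop (value of joint jaw above 0.084 m), for 0.2 s.
At the end, for the whole second after the job is handed in: The sliding jaw is within 4 mm of the end of its travel (joint jaw above 0.084 m), the release plate is up again (within 1.5 mm), and the axle spacer stands at rest in the fixed jaw, upright within 0.1 rad and less than 10 mm from where it stood (value of joint jaw above 0.084 m and value of joint release below 0.0015 m and x of spacer_mid in the frame of vice between -0.104 and -0.082 m and distance of spacer_mid from where it was at the start of the episode below 0.01 m and angle between axle_spacer's own z axis and vertical below 0.1 rad and linear speed of axle_spacer below 0.02 m/s); the robot touches nothing.
It fails at once if the axle spacer is knocked over, lifted or pushed out of its place (angle between axle_spacer's own z axis and vertical above 0.25 rad or distance of spacer_mid from where it was at the start of the episode above 0.015 m).
It fails at once if the pencil grinder, the marker or the bearing is disturbed (distance of any of grinder_mid, marker_mid, bearing_mid from where it was at the start of the episode above 0.015 m).
It also fails if it takes over 32 s, if anything falls off the work surface, if the arm or the gripper's body presses on something with over 40 N, if the wrist force passes 120 N, or if a joint passes its speed limit or range.

## Working session

There is one attempt and no reset: what is moved stays moved. The work goes in short steps, Python scripts to look and compute and a tool call to move; the robot and the scene stay as the last step left them, time stands still between calls to the robot, and variables do not carry over. Pictures are saved under pics/ and viewed, at most 10 in all, crops included, and the job is handed in when it is done.

Besides the shell and the picture viewer there is one more tool, called after "Call:" as name(argument=value, ...), one argument or row to a line, values as JSON. arm_command: Moves the arm, as the interface text tells. Its arguments: {"type":"object","properties":{"series":{"type":"array","items":{"type":"array","items":{"type":"array","items":{"type":"number"}}}},"squeeze":{"type":"number"}},"required":["series"]}

```bash
mkdir -p pics
python3 - <<'E'
from cell import telemetry, vision, arm
import cv2,numpy as np
print(telemetry.state(), arm.nose_length)
for n in("top","side"):
    f=vision.grab_frame(n); cv2.imwrite(f"pics/{n}0.png",f["color"][...,::-1]); np.savez(f"{n}0.npz",**f)
    print(n,f["mtx"],f["xyz"],f["orientation"])
E
```

```text
{'clock': 0.0, 'joint_positions': array([ 1.14099176e+00,  2.38774481e-01, -1.42781448e-02,  1.31917251e+00,
       -2.79923183e-05,  1.57078825e+00]), 'joint_vel': array([ 0.00049456, -0.00082433,  0.00167982, -0.00150246,  0.00122784,
        0.00235632]), 'tau': array([-7.20128373e-04, -5.38788772e+01,  3.46437764e+01,  1.83649140e-02,
       -1.23588025e-04,  8.93618534e-06]), 'position': array([0.21860791, 0.47688999, 0.2476716 ]), 'eef_rot': array([ 2.13247953e-01,  9.76997851e-01, -7.00953406e-04, -1.38676358e-04]), 'wrist_force': array([-0.01465351, -0.55745825,  0.70280853]), 'moment': array([-0.01319972, -0.00306527,  0.0389996 ]), 'grasp_force': 0.0, 'grip_width': 0.9990225957570117} 0.017
top [[476.3104064    0.         283.74874119]
 [  0.         476.3104064  200.41437475]
 [  0.           0.           1.        ]] [0.39278245 0.06465441 0.90299803] [ 0.7156012  -0.68944573  0.07665805 -0.08187212]
side [[503.94667145   0.         290.80314141]
 [  0.         503.94667145 210.47174691]
 [  0.           0.           1.        ]] [1.02262629 0.29504588 0.80675583] [ 0.4743758   0.83244104 -0.24623824 -0.14620613]
```

View pics/top0.png

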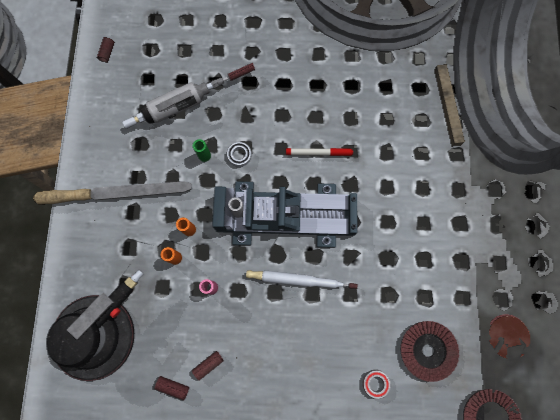

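View pics/side0.png

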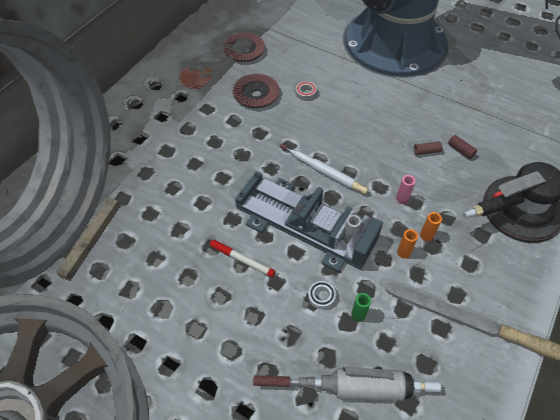

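The top picture shows the vice with its fixed jaw at about (221,210), spacer (236,204), release plate (265,208), bridge (287,208) and end stop (353,214). The grinder is at (300,280), the bearing at (239,153) and the marker at (320,152). The side view agrees.

```bash
cat > h.py <<'E'
import numpy as np,cv2
from scipy.spatial.transform import Rotation as R
def load(n): return dict(np.load(n))
def cloud(f):
    v,u=np.mgrid[0:420,0:560]; d=f["range_z"]; K=f["mtx"]
    p=np.stack([(u-K[0,2])/K[0,0]*d,(v-K[1,2])/K[1,1]*d,d],-1)
    return p@R.from_quat(f["orientation"]).as_matrix().T+f["xyz"]
def ray(f,u,v,z):
    K=f["mtx"]; r=R.from_quat(f["orientation"]).apply([(u-K[0,2])/K[0,0],(v-K[1,2])/K[1,1],1])
    return f["xyz"]+r*(z-f["xyz"][2])/r[2]
E
python3 - <<'E'
from h import *
f=load("top0.npz");P=cloud(f)
np.set_printoptions(precision=4,suppress=True)
c=f["color"][170:260,195:375,::-1]
cv2.imwrite("pics/crop.png",cv2.resize(c,None,fx=4.4,fy=4.4,interpolation=cv2.INTER_CUBIC))
print((P[195:225:3,205:300:4,2]*1000).round().astype(int))
print("bench",np.median(P[300:330,300:360,2]))
for n,u,v,z in[("fj",221,210,.06),("sp",236,204,.082),("plate",265,208,.052),("end",353,214,.034)]: print(n,ray(f,u,v,z),P[v,u])
E
```

```text
[[  2   1  -1  60  61  60 903  50  23  21  59  61  31  33  37  33  33  30
   31  77  70  42  44  32]
 [  0   1   1  63  60  60  61  84  83  22  60  60  32  52  52  54  53  53
   32  80  32  32  34  34]
 [  2   0  58  60  61  58  81  70  70  84  60  63  32  50  55  55  51  53
   35  77  33  34  35  33]
 [ -1  -1  59  60  62  61  82  54  44  82  60  58  32  51  52  55  54  53
   35  81  32  31  30  32]
 [ -3   0  60  61  63  57  82  35  13  82  61  60  31  52  51  56  53  52
   45  80  46  46  48  37]
 [-94 -95  60  62  62  60  59  81  82  65  58  61  53  52  54  54  54  51
   45  76  49  46  48  37]
 [-92 -92  60  61  61  60  58  55  60  48  58  59  51  52  53  51  53  51
   33  80  40  44  49  36]
 [-92 -94  64  62  63  58  58  31  34  25  60  59  52  49  53  53  55  57
   33  81  31  36  40  35]
 [-94 -93  58  63  62  55  59  29  22  19  62  59  52  53  52  55  52  53
   35  78  30  31  34  33]
 [903   0  58  61  61  59  59  26  19  21  61  58  32  32  33  33  34  32
   30  79  30  32  31  33]]
bench -0.0008354544363933791
fj [0.5633 0.1873 0.06  ] [0.563  0.187  0.0617]
sp [0.5707 0.1583 0.082 ] [0.5799 0.1632 0.0395]
plate [0.5716 0.1084 0.052 ] [0.5717 0.1084 0.0515]
end [ 0.5701 -0.0547  0.034 ] [ 0.5699 -0.0546  0.0351]
```

View pics/crop.png

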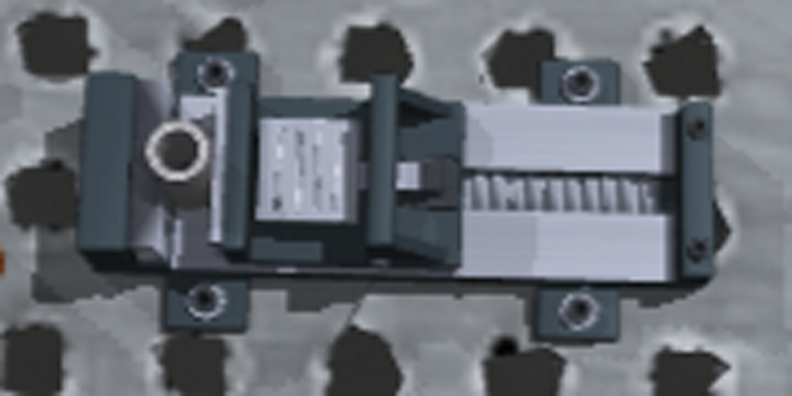

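The crop shows the lug screws at (215,72), (204,300), (581,84) and (577,311), and the plate corners at (262,118), (358,120), (352,220) and (256,218). I'll use these to get the vice axis and plate centre.

Run:
```python
from h import *
from cell import vision
np.set_printoptions(precision=4,suppress=True)
f=load("top0.npz")
g=lambda u,v,z: ray(f,195+u/4.4-.4,170+v/4.4-.4,z)[:2]
a,b,c,d=[g(u,v,.012) for u,v in((215,72),(204,300),(581,84),(577,311))]
pl=g(307,169,.052); br=g(383,168,.078); fj=g(108,161,.06); es=g(698,189,.034); sp=g(178,151,.082)
ax=lambda p:np.degrees(np.arctan2(p[1],p[0]))
print("axis deg",ax(c-a),ax(d-b),ax(a-b)-90,ax(c-d)-90,ax(es-fj))
print("plate",pl,"bridge",br,"fj",fj,"es",es,"sp",sp)
x=(es-fj)/np.linalg.norm(es-fj); o=(fj+es)/2-x*(-117.5+123)/2000
print("ax",x,"origin",o,[(p-o)@x for p in(pl,br,sp)],[np.cross(x,p-o) for p in(pl,br,sp)],[np.cross(x,p-o)for p in(a,b,c,d)])
# second view: plate by bright pixels in the side view depth
s=load("side0.npz");P=cloud(s);Q=P[(abs(P[...,2]-.052)<.006)&(np.linalg.norm(P[...,:2]-pl,axis=-1)<.02)]
print("side plate z",Q.mean(0),len(Q))
w=vision.grab_frame("wrist");print(w["tool_from_camera"])
```

```text
axis deg -89.83193072744977 -89.57411011839702 -89.44258311610562 -89.97375097009999 -89.39682276125944
plate [0.5716 0.1095] bridge [0.5677 0.0776] fj [0.5702 0.1911] es [ 0.5728 -0.0551] sp [0.5707 0.16  ]
ax [ 0.0105 -0.9999] origin [0.5715 0.0707] [np.float64(-0.03875812606907062), np.float64(-0.006885123300413161), np.float64(-0.08926851319381358)] [array(0.0005), array(-0.0038), array(0.0002)] [array(0.0514), array(-0.0496), array(0.0501), array(-0.0501)]
side plate z [0.5719 0.1099 0.0523] 330
[[ 0.001  -0.9636 -0.2674  0.0672]
 [ 1.      0.0009  0.0004  0.0011]
 [-0.0001 -0.2674  0.9636 -0.125 ]
 [ 0.      0.      0.      1.    ]]<stdin>:12: DeprecationWarning: Arrays of 2-dimensional vectors are deprecated. Use arrays of 3-dimensional vectors instead. (deprecated in NumPy 2.0)
```

Call:
arm_command(
  series=[
    [[0, 0, -5.5, 0.0294, -0.0306, 0, 1], [0, 0, -5.5, 0.0294, -0.0306, 0, 1], [0, 0, -5.5, 0.0294, -0.0306, 0, 1], [0, 0, -5.5, 0.0294, -0.0306, 0, 1], [0, 0, -5.5, 0.0294, -0.0306, 0, 1], [0, 0, -5.5, 0.0294, -0.0306, 0, 1], [0, 0, -5.5, 0.0294, -0.0306, 0, 1], [0, 0, -5.5, 0.0294, -0.0306, 0, 1], [0, 0, -5.5, 0.0294, -0.0306, 0, 1], [0, 0, -5.5, 0.0294, -0.0306, 0, 1]],
  ],
)

```text
clock: 1.15
position: [0.5137, 0.1697, 0.2482]
eef_rot: [0.642, 0.767, -0.0, -0.0]
wrist_force: [0.0, 0.9, -0.3]
grip_width: -0.003
grasp_force: 0.0
```

Call:
arm_command(
  series=[
    [[0, 0, -5, 0.0294, -0.0306, 0, 1], [0, 0, -5, 0.0294, -0.0306, 0, 1], [0, 0, 0, 0, 0, -0.04, 1], [0, 0, 0, 0, 0, -0.04, 1], [0, 0, 0, 0, 0, -0.03, 1], [0, 0, 0, 0, 0, 0, 1], [0, 0, 0, 0, 0, 0, 1], [0, 0, 0, 0, 0, 0, 1]],
  ],
)

```text
clock: 1.95
position: [0.5726, 0.1103, 0.1402]
eef_rot: [0.705, 0.709, 0.001, 0.001]
wrist_force: [0.8, 0.6, -0.3]
grip_width: -0.004
grasp_force: 0.0
```

Run:
```python
from h import *
from cell import telemetry, vision
np.set_printoptions(precision=4,suppress=True)
s=telemetry.state(); print(s); print(R.from_quat(s["eef_rot"]).as_matrix())
f=vision.grab_frame("wrist");cv2.imwrite("pics/w1.png",f["color"][...,::-1]);
f.update(p=s["position"],q=s["eef_rot"]);np.savez("w1.npz",**f)
```

```text
{'clock': 1.95, 'joint_positions': array([ 0.1903,  0.3888, -0.078 ,  1.1013, -0.    ,  1.7544]), 'joint_vel': array([ 0.0003, -0.0082,  0.0039, -0.0067, -0.0006, -0.0003]), 'tau': array([ -0.0949, -61.8453,  31.5611,   0.0361,  -0.003 ,   0.    ]), 'position': array([0.5726, 0.1103, 0.1402]), 'eef_rot': array([0.7047, 0.7095, 0.0011, 0.0007]), 'wrist_force': array([ 0.7569,  0.6253, -0.312 ]), 'moment': array([ 0.0268,  0.004 , -0.0166]), 'grasp_force': 0.0, 'grip_width': -0.0038832801095314367}
[[-0.0067  1.      0.0025]
 [ 1.      0.0067  0.0005]
 [ 0.0004  0.0025 -1.    ]]
```

View pics/w1.png

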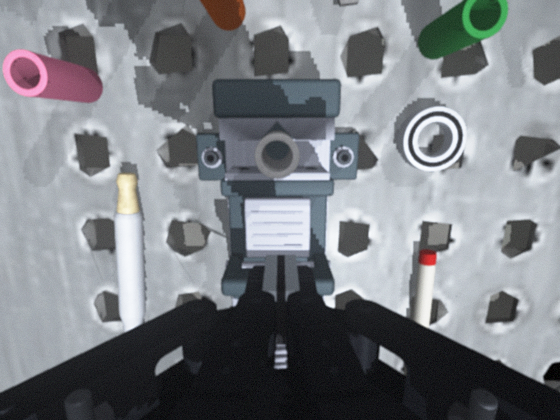

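The wrist view shows the shut fingers at about column 281, over the vice. The plate spans columns 246–310, and its front edge is at row 198. The front plate's top spans rows 181–195, and the spacer is at (278,153).

Run:
```python
from h import *
np.set_printoptions(precision=4,suppress=True)
f=load("w1.npz");T=f["tool_from_camera"];M=R.from_quat(f["q"]).as_matrix()
g=dict(mtx=f["mtx"],xyz=M@T[:3,3]+f["p"],orientation=R.from_matrix(M@T[:3,:3]).as_quat(),range_z=f["range_z"])
for n,u,v,z in[("plate FL",246,198,.052),("plate FR",310,198,.052),("plate BL",246,251,.052),("front plate back edge",278,195,.06),("spacer",278,153,.082),("bridge face",240,256,.078),("bridge back",240,292,.078)]: print(n,ray(g,u,v,z))
P=cloud(g); print((P[190:300:4,240]*1000).round(0).astype(int)[:,1:].tolist())
```

```text
plate FL [0.551  0.1314 0.052 ]
plate FR [0.5931 0.1316 0.052 ]
plate BL [0.5503 0.0941 0.052 ]
front plate back edge [0.572  0.1352 0.06  ]
spacer [0.572  0.1632 0.082 ]
bridge face [0.5493 0.1012 0.078 ]
bridge back [0.5487 0.077  0.078 ]
[[138, 60], [135, 58], [127, 30], [124, 31], [121, 31], [118, 30], [115, 31], [112, 31], [108, 31], [105, 31], [103, 31], [99, 31], [96, 32], [93, 30], [90, 32], [87, 32], [84, 33], [84, 41], [84, 48], [83, 51], [84, 60], [85, 69], [84, 73], [83, 76], [81, 78], [78, 77], [75, 77], [123, 167]]
```

Call:
arm_command(
  series=[
    [[0, 0, 0, -0.001, 0, -0.03, 1], [0, 0, 0, 0, 0, -0.025, 1], [0, 0, 0, 0, 0, -0.01, 1], [0, 0, 0, 0, 0, 0, 1], [0, 0, 0, 0, 0, 0, 1]],
  ],
)

```text
clock: 2.5
position: [0.5714, 0.1102, 0.0747]
eef_rot: [0.705, 0.709, 0.001, 0.0]
wrist_force: [0.6, -0.2, 1.1]
grip_width: 0.0
grasp_force: 0.0
```

Call:
arm_command(
  series=[
    [[0, 0, 0, 0, 0, -0.003, 1], [0, 0, 0, 0, 0, -0.003, 1], [0, 0, 0, 0, 0, -0.003, 1], [0, 0, 0, 0, 0, -0.002, 1], [0, 0, 0, 0, 0, 0, 1], [0, 0, 0, 0, 0, 0, 1]],
  ],
)

```text
clock: 3.1
position: [0.5714, 0.1102, 0.0628]
eef_rot: [0.705, 0.709, 0.001, 0.0]
wrist_force: [2.2, 0.8, 5.3]
grip_width: 0.001
grasp_force: 2.7
```

Call:
arm_command(
  series=[
    [[0, 0, 0, 0, 0, -0.001, 1], [0, 0, 0, 0, 0, 0, 1], [0, 0, 0, 0, 0, 0, 1]],
  ],
)

```text
clock: 3.4
position: [0.5714, 0.1102, 0.0621]
eef_rot: [0.705, 0.709, 0.001, 0.001]
wrist_force: [2.2, 0.0, 6.8]
grip_width: 0.002
grasp_force: 3.6
```

Call:
arm_command(
  series=[
    [[0, 0, 0, 0, 0, -0.001, 1], [0, 0, 0, 0, 0, 0, 1], [0, 0, 0, 0, 0, 0, 1]],
  ],
)

```text
clock: 3.7
position: [0.5714, 0.1102, 0.0619]
eef_rot: [0.705, 0.709, 0.001, 0.001]
wrist_force: [-0.6, -1.0, 16.2]
grip_width: -0.001
grasp_force: 8.0
```

Call:
arm_command(
  series=[
    [[0, 0, 0, 0, -0.004, 0, 1], [0, 0, 0, 0, -0.004, 0, 1], [0, 0, 0, 0, -0.004, 0, 1], [0, 0, 0, 0, -0.004, 0, 1], [0, 0, 0, 0, -0.004, 0, 1], [0, 0, 0, 0, -0.004, 0, 1], [0, 0, 0, 0, -0.004, 0, 1], [0, 0, 0, 0, -0.004, 0, 1]],
  ],
)

```text
clock: 4.5
position: [0.5718, 0.0789, 0.0619]
eef_rot: [0.705, 0.71, 0.002, 0.0]
wrist_force: [0.3, 5.3, 15.1]
grip_width: -0.001
grasp_force: 7.3
```

Call:
arm_command(
  series=[
    [[0, 0, 0, 0, -0.006, 0, 1], [0, 0, 0, 0, -0.006, 0, 1], [0, 0, 0, 0, -0.006, 0, 1], [0, 0, 0, 0.0005, -0.006, 0, 1], [0, 0, 0, 0, -0.006, 0, 1], [0, 0, 0, 0, -0.006, 0, 1], [0, 0, 0, 0, -0.006, 0, 1], [0, 0, 0, 0, -0.006, 0, 1], [0, 0, 0, 0, -0.006, 0, 1], [0, 0, 0, 0, -0.003, 0, 1]],
  ],
)

```text
clock: 5.5
position: [0.5723, 0.0217, 0.0619]
eef_rot: [0.705, 0.71, 0.002, 0.0]
wrist_force: [-0.5, 10.8, 13.7]
grip_width: 0.003
grasp_force: 7.3
```

Call:
arm_command(
  series=[
    [[0, 0, 0, 0, -0.003, 0, 1], [0, 0, 0, 0, -0.003, 0, 1], [0, 0, 0, 0, -0.003, 0, 1], [0, 0, 0, 0, -0.002, 0, 1], [0, 0, 0, 0, 0, 0, 1], [0, 0, 0, 0, 0, 0, 1]],
  ],
)

```text
clock: 6.1
position: [0.5724, 0.0117, 0.0619]
eef_rot: [0.704, 0.71, 0.002, -0.0]
wrist_force: [-0.4, 8.3, 14.5]
grip_width: -0.002
grasp_force: 7.3
```

Call:
arm_command(
  series=[
    [[0, 0, 0, 0, -0.002, 0, 1], [0, 0, 0, 0, -0.002, 0, 1], [0, 0, 0, 0, 0, 0, 1], [0, 0, 0, 0, 0, 0, 1]],
  ],
)

```text
clock: 6.5
position: [0.5723, 0.0078, 0.0619]
eef_rot: [0.704, 0.71, 0.002, -0.0]
wrist_force: [0.1, 8.7, 14.5]
grip_width: -0.004
grasp_force: 7.2
```

Run:
```python
from h import *
from cell import telemetry, vision
s=telemetry.state();print(s["position"],s["wrist_force"])
f=vision.grab_frame("side");cv2.imwrite("pics/s2.png",cv2.resize(f["color"][140:300,200:420,::-1],None,fx=3.5,fy=3.5))
```

```text
[0.57234215 0.00782209 0.06190582] [ 0.14135164  8.7295307  14.52535194]
```

View pics/s2.png

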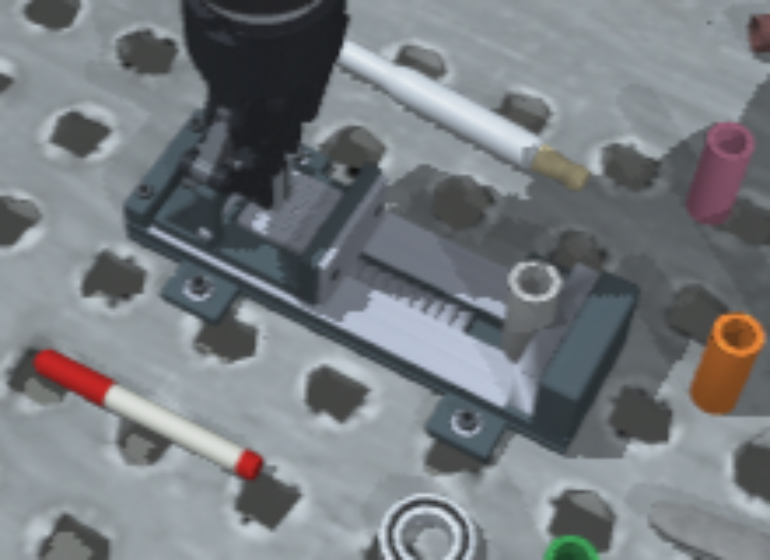

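The side crop shows the jaw at or very near the end stop, the spacer standing at (533,300), and the neighbouring parts in place. I'll push on in small steps until the force rises.

Call:
arm_command(
  series=[
    [[0, 0, 0, 0, -0.0015, 0, 1], [0, 0, 0, 0, -0.0015, 0, 1], [0, 0, 0, 0, 0, 0, 1], [0, 0, 0, 0, 0, 0, 1]],
  ],
)

```text
clock: 6.95
position: [0.5723, 0.0072, 0.0619]
eef_rot: [0.704, 0.711, 0.004, -0.002]
wrist_force: [0.4, 22.5, 15.5]
grip_width: -0.001
grasp_force: 15.3
```

Call:
arm_command(
  series=[
    [[0, 0, 0, 0, 0, 0, 1], [0, 0, 0, 0, 0.002, 0, 1], [0, 0, 0, 0, 0, 0.002, 1], [0, 0, 0, 0, 0, 0.004, 1], [0, 0, 0, 0, 0, 0.005, 1], [0, 0, 0, 0, 0.003, 0.01, 1], [0, 0, 0, 0, 0, 0.03, 1], [0, 0, 0, 0, 0, 0.04, 1], [0, 0, 0, 0, 0, 0.04, 1], [0, 0, 0, 0, 0, 0, 1]],
  ],
)

```text
clock: 7.95
position: [0.5733, 0.0079, 0.1968]
eef_rot: [0.705, 0.709, 0.003, 0.003]
wrist_force: [0.9, 0.4, 0.0]
grip_width: 0.001
grasp_force: 0.0
```

Run:
```python
from h import *
from cell import telemetry, vision
np.set_printoptions(precision=4,suppress=True)
s=telemetry.state();print(s["position"],s["wrist_force"])
f=vision.grab_frame("wrist")
T=f["tool_from_camera"];M=R.from_quat(s["eef_rot"]).as_matrix()
g=dict(mtx=f["mtx"],xyz=M@T[:3,3]+s["position"],orientation=R.from_matrix(M@T[:3,:3]).as_quat(),range_z=f["range_z"])
P=cloud(g)
for n,z,y0,y1 in("plate",.05,.005,.043),("front",.060,.04,.08),("bridge",.078,-.04,.005):
    m=(abs(P[...,0]-.572)<.022)&(P[...,1]>y0)&(P[...,1]<y1)&(abs(P[...,2]-z)<.006); print(n,m.sum(),np.median(P[m],0),np.percentile(P[m][:,1],[3,97]))
cv2.imwrite("pics/w2.png",f["color"][...,::-1])
```

```text
[0.5733 0.0079 0.1968] [0.8555 0.3891 0.0059]
plate 2387 [0.5724 0.0247 0.0515] [0.0061 0.0421]
front 1091 [0.5715 0.0539 0.059 ] [0.0468 0.0608]
bridge 873 [ 0.5711 -0.0074  0.077 ] [-0.014  -0.0028]
```

View pics/w2.png

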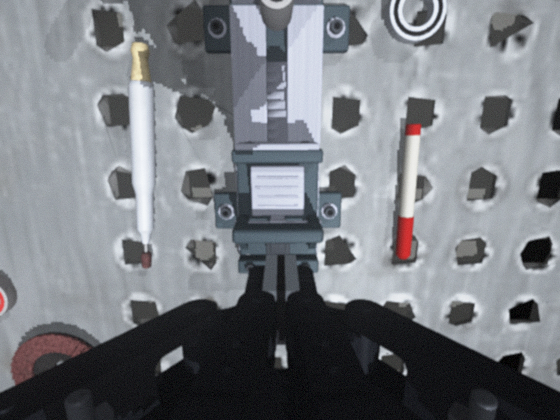

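The wrist view shows the jaw against the end stop, having travelled about 88 mm. The plate is up at 52 mm, the spacer is in the fixed jaw (276,10), and the grinder and marker are untouched.

```bash
python3 -c "
from cell import workorder
print(workorder.job_done())"
```

```text
the job is handed in; nothing more can be done
None
```

The vice is open: the jaw is at its end stop, the release plate is up, the spacer is still standing in the fixed jaw, and the grinder, marker and bearing look undisturbed. The job is handed in at about 8 s of the 32 s allowed; no verdict came back.

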